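# Flip the stock tags so that only full bins show green

### The job

Set the flip tags on the stock board to match the bins in front of them: a bin that holds two bottles is full and must show its tag green side up (leaning back, away from the robot); a bin with one bottle or none must show its tag red side up (leaning forward over the bin), each tag lying fully over on its stop. Tip the wrong tags over with gentle pushes of the closed fingertips and do not swing the tags that are already right. Leave the bottles and the things round the board where they stand.

Things in the scene. Friction and masses are not known exactly. Their poses are not given: they have to be found in the camera images.
- board: white stock board fixed on the desk, 112 x 238 x 8 mm, with three bins in a row and behind them an upright aluminium panel (16 x 232 mm, top 65 mm above the desk) that carries the tags. Origin: centre of its underside, on the desk; x points from the bins to the panel (away from the robot), y along the row to the left, z up. Bins' centres at x = -26 mm, panel's middle line at x = +36 mm.
- bin_1: open grey bin on the board, 44 (x) x 70 (y) x 35 mm, its rim 43 mm above the desk, fixed; a place for two small bottles side by side along y (17 mm left and right of its middle). Origin at the centre of its underside; axes as the board's. Bins stand 74 mm apart along the row, in any order; a bin holds two bottles, one or none.
- bin_2: open grey bin on the board, 44 (x) x 70 (y) x 35 mm, its rim 43 mm above the desk, fixed; a place for two small bottles side by side along y (17 mm left and right of its middle). Origin at the centre of its underside; axes as the board's. Bins stand 74 mm apart along the row, in any order; a bin holds two bottles, one or none.
- bin_3: open grey bin on the board, 44 (x) x 70 (y) x 35 mm, its rim 43 mm above the desk, fixed; a place for two small bottles side by side along y (17 mm left and right of its middle). Origin at the centre of its underside; axes as the board's. Bins stand 74 mm apart along the row, in any order; a bin holds two bottles, one or none.
- clip_1: black clip fixed on top of the panel, carrying flip tag_1, which belongs to the bin straight in front of it (62 mm nearer along the board's x, same y); any order along the row, 74 mm apart. 54 mm wide along y, ears 21 mm high. Origin: centre of its underside, 65 mm above the desk; axes as the board's. The tag's hinge line runs along y, 15 mm above this origin (80 mm above the desk).
- clip_2: black clip fixed on top of the panel, carrying flip tag_2, which belongs to the bin straight in front of it (62 mm nearer along the board's x, same y); any order along the row, 74 mm apart. 54 mm wide along y, ears 21 mm high. Origin: centre of its underside, 65 mm above the desk; axes as the board's. The tag's hinge line runs along y, 15 mm above this origin (80 mm above the desk).
- clip_3: black clip fixed on top of the panel, carrying flip tag_3, which belongs to the bin straight in front of it (62 mm nearer along the board's x, same y); any order along the row, 74 mm apart. 54 mm wide along y, ears 21 mm high. Origin: centre of its underside, 65 mm above the desk; axes as the board's. The tag's hinge line runs along y, 15 mm above this origin (80 mm above the desk).
- tag_1 (a joint): tag on clip_1: stiff plate 38 mm wide, 4 thick, 50 long from its hinge, 20 g. +0.8: leans back, away from robot and bins, on its stop, green face (white disc) up, free edge 36 mm behind the hinge line, 115 mm above the desk; -0.8: the same forward, over the bins toward the robot, red face (white bar) up; 0 upright. Turns easily; once past upright falls by itself to the stop in about 1 s.
- tag_2 (a joint): tag on clip_2: stiff plate 38 mm wide, 4 thick, 50 long from its hinge, 20 g. +0.8: leans back, away from robot and bins, on its stop, green face (white disc) up, free edge 36 mm behind the hinge line, 115 mm above the desk; -0.8: the same forward, over the bins toward the robot, red face (white bar) up; 0 upright. Turns easily; once past upright falls by itself to the stop in about 1 s.
- tag_3 (a joint): tag on clip_3: stiff plate 38 mm wide, 4 thick, 50 long from its hinge, 20 g. +0.8: leans back, away from robot and bins, on its stop, green face (white disc) up, free edge 36 mm behind the hinge line, 115 mm above the desk; -0.8: the same forward, over the bins toward the robot, red face (white bar) up; 0 upright. Turns easily; once past upright falls by itself to the stop in about 1 s.
- bottle_1: small brown dropper bottle with a black cap, 31 mm across, 68 mm high, standing loose in a bin, its cap 78 mm above the desk. Origin at the centre of its underside, z up.
- bottle_2: small brown dropper bottle with a black cap, 31 mm across, 68 mm high, standing loose in a bin, its cap 78 mm above the desk. Origin at the centre of its underside, z up.
- bottle_3: small brown dropper bottle with a black cap, 31 mm across, 68 mm high, standing loose in a bin, its cap 78 mm above the desk. Origin at the centre of its underside, z up.
- tape: roll of black tape lying flat, 55 mm across, 19 mm high, behind the board, loose, a bystander. Origin at the centre of its underside.
- cap: red screw cap, 22 mm across, 13 mm high, at the right of the board, loose, a bystander. Origin at the centre of its underside.
- roll: roll of pale labels, 73 x 86 x 62 mm, behind the board, loose, a bystander. Origin at the centre of its underside.
Not all that is in view belongs to the job. Leave any pink, turquoise or yellow look-alike of the bottle_2 alone.

How it is judged:
By the outcome, as a careful person would: the job done as asked, in the order asked, and still so for the second after the job is handed in, with the robot touching nothing.
It also fails if it takes over 61 s, if anything falls off the work surface, if the arm or the gripper's body presses on something with over 40 N, if the wrist force passes 120 N, or if a joint passes its speed limit or range.

### The arm

A 6-joint arm with a two-finger parallel gripper is mounted at the origin on a cart in front of the work surface, level with it; the furniture and walls round the work are solid. World frame = base frame: x ahead of the robot, y to its left, z up, the work surface at z = 0. Lengths are in mm, angles in degrees, forces in N, time in s.
With the tool pointing down it reaches from about 275 to 775 mm from the base axis. Payload 14.6 kg.
Tool frame: the origin (TCP) lies midway between the tips of the shut fingers; the grasp point (between the pads) lies 19 mm behind it; z points along the fingers, y is the line along which they close (so a half turn about z gives the same grasp; the last joint's range is limited). The gripper opens to 85 mm and grips with 20 to 120 N. Pads are 22 mm wide; open, the fingers measure 114 mm over their backs; the gripper's body (76 mm by 85 mm) begins 54 mm behind the grasp point. The pads swing forward as they close: fully open they stand 13 mm farther back than shut.
Start: joints at [57.508, 15.075, -2.767, 72.158, 0, 81.102], TCP at [210.141, 481.112, 210.778] pointing down, gripper open.
Joint ranges: [-151.79, 151.79], [-50.71, 97.33], [-67.44, 78.34], [-121.81, 120.89], [-77.56, 73.72], [-180, 180]. Speed limits (degrees/s): [108.29, 108.29, 147.25, 159.86, 180, 180].

### API

Orientations are given as a 3x3 rotation matrix whose columns are the frame's x, y, z axes.
In Python, from bench import manip, vision gives the robot as it stands. Calls block until the motion is done:
- manip.move_to(position, orientation): joint-space move of the TCP to a pose.
- manip.move_l(position, ori=None, v=150, max_force=None): straight line of the TCP; ori=None keeps the orientation; v is the mean speed in mm/s. With max_force (N) it stops when the force on the tool has changed by that much, and returns True; else False.
- manip.move_joints(angles): joint-space move.
- manip.open_jaws() and manip.grab(strength=None): open the fingers fully, or close them until they stop; strength is the grip in N (None keeps the last).
- manip.pause(seconds).
- manip.inverse_kinematics(position, orientation): joint angles nearest the present ones, or None.
- manip.sense(): the state.
- vision.capture(name): name is "scene" or "top"; returns a dict with "frame" (384x512x3 uint8, red, green, blue), "fx", "fy", "cx", "cy" (pixels), "camera_from_world" (4x4, takes a point from world to camera coordinates). Camera axes: x right, y down, z forward; pixel columns grow to the right and rows downward; lengths in mm; the calibration is good to about 2 mm. A picture is of the moment at which its call begins. There is no depth.
A pose or a line that the arm cannot do raises manip.MotionError and nothing moves.
- manip.sign_off(): hands the job in; it is judged then, once.
The state is a dict: "time": time; "qpos": joint angles; "joint_velocities": joint speeds; "joint_efforts": joint torques, N m; "tcp_pos": TCP position; "ee_rot": TCP orientation; "force": force on the tool from outside, world axes, zero at the start; "ft_torque": the same for the moment, N m; "width": finger opening in mm; "gripper_force": force on a finger pad.
Only numpy, scipy, OpenCV 4.12 (cv2) and the standard library are available. Lean on these libraries where they do the work, as an engineer would, in place of code of your own. Each camera call takes 0.05 s, during which the arm holds its last target. There are 200 camera calls.

## Working session

There is one attempt and no reset: what is moved stays moved. The work goes in short steps, each a Python script; the robot and the scene stay as the last script left them, time stands still between calls to the robot, and variables do not carry over. Pictures are saved under pics/ and viewed, at most 10 in all, crops included, and the job is handed in when it is done.

```bash
mkdir -p pics
python3 - <<'E'
from bench import manip, vision
import cv2,numpy as np
for n in("scene","top"):
    c=vision.capture(n); cv2.imwrite(f"pics/{n}0.png",cv2.resize(c["frame"][:,:,::-1],(800,600),interpolation=cv2.INTER_CUBIC))
    print(n,c["fx"],c["cx"],c["cy"],np.round(c["camera_from_world"],3).tolist())
print(manip.sense()["time"])
E
```

```text
scene 429.68244268032373 256.8657536061318 198.19514635877377 [[0.45, -0.893, -0.008, -63.269], [-0.532, -0.261, -0.805, 464.872], [0.717, 0.366, -0.593, 374.612], [0.0, 0.0, 0.0, 1.0]]
top 424.4469527486116 255.37568989117509 190.61310761029276 [[-0.029, -0.999, -0.015, 268.792], [-0.986, 0.031, -0.162, 594.383], [0.162, 0.01, -0.987, 822.578], [0.0, 0.0, 0.0, 1.0]]
0.1
```

View pics/scene0.png

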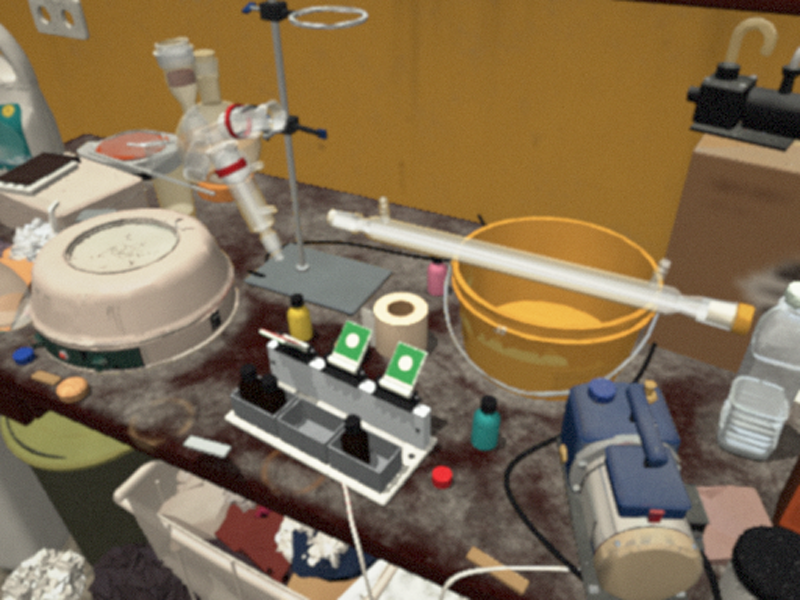

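View pics/top0.png

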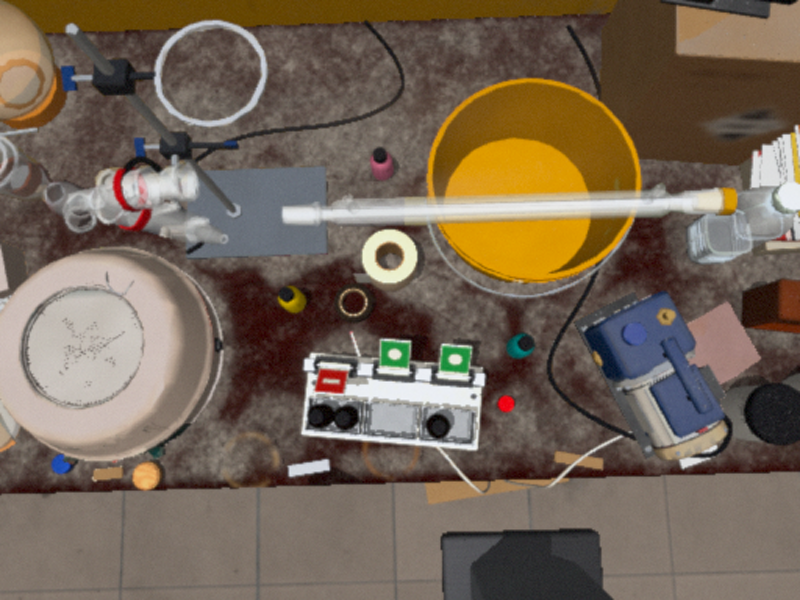

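The top view shows left bin (332,415) with two caps and a red tag, middle bin (392,418) empty with a green tag, and right bin (450,425) with one cap at its left and a green tag. So all three look wrong. I'll zoom in on the board to confirm and to get features.

Run:
```python
from bench import vision
import cv2,numpy as np
T=vision.capture("top");S=vision.capture("scene")
np.savez("cap.npz",**{f"{n}_{k}":c[k] for n,c in(("top",T),("scene",S)) for k in c})
a=T["frame"][215:295,185:315,::-1]; b=S["frame"][195:325,140:290,::-1]
cv2.imwrite("pics/crop.png",cv2.resize(a,None,fx=6,fy=6,interpolation=cv2.INTER_CUBIC))
cv2.imwrite("pics/crop2.png",cv2.resize(b,None,fx=4.5,fy=4.5,interpolation=cv2.INTER_CUBIC))
h=cv2.cvtColor(T["frame"],cv2.COLOR_RGB2HSV)
K=lambda c:(c["fx"],c["fy"],c["cx"],c["cy"])
def ray(c,uv,z):
    M=c["camera_from_world"];R=M[:3,:3];o=-R.T@M[:3,3]
    d=R.T@np.array([(uv[0]-c["cx"])/c["fx"],(uv[1]-c["cy"])/c["fy"],1]);return o+d*(z-o[2])/d[2]
g=cv2.inRange(h,(50,110,50),(80,255,255));r=cv2.inRange(h,(0,150,80),(8,255,255))|cv2.inRange(h,(172,150,80),(179,255,255))
for nm,m in(("g",g),("r",r)):
    m[:200]=0;m[300:]=0;m[:,:185]=0;m[:,340:]=0
    for q in cv2.findContours(m,cv2.RETR_EXTERNAL,cv2.CHAIN_APPROX_NONE)[0]:
        if cv2.contourArea(q)>25:
            p=cv2.minAreaRect(q);print(nm,cv2.contourArea(q),np.round(p[0],1),np.round(ray(T,p[0],100),1),[np.round(ray(T,k,100)[:2],1).tolist() for k in cv2.boxPoints(p)])
```

```text
g 239.5 [290.9 229.7] [516.3 184.8 100. ] [[504.2, 203.6], [532.6, 199.9], [528.5, 166.0], [500.2, 169.9]]
g 236.0 [252.5 226.5] [524.7 257.9 100. ] [[539.5, 273.8], [538.5, 241.3], [509.9, 242.1], [510.9, 274.5]]
r 86.0 [323.5 258. ] [461.4 125.8 100. ] [[471.0, 135.7], [470.4, 114.9], [451.8, 116.0], [452.4, 136.6]]
r 207.5 [211.5 243.5] [494.7 336.8 100. ] [[507.5, 354.8], [506.5, 318.5], [481.9, 318.9], [483.0, 355.0]]
```

View pics/crop.png

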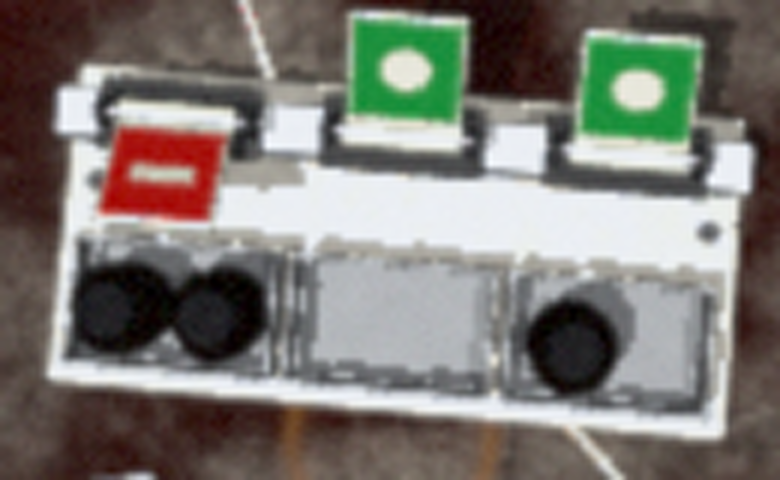

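View pics/crop2.png

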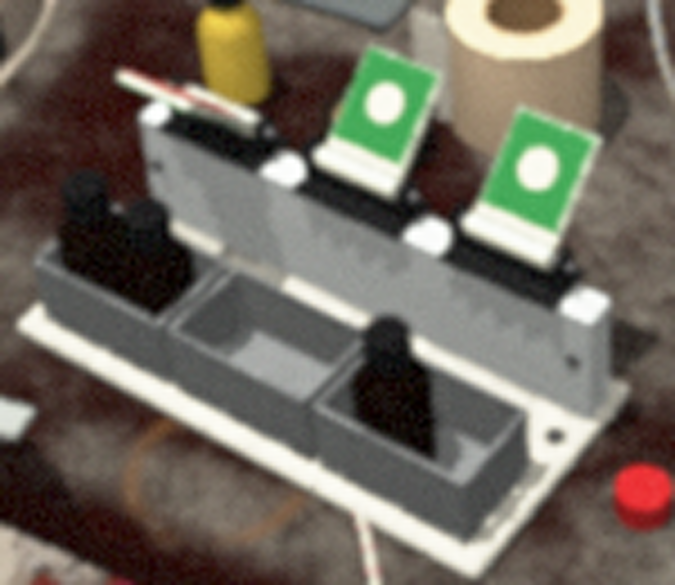

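The crops confirm that all three tags are wrong. The left one (red, crop px 160,175) must go back, and the middle and right ones (green, 408,70 and 640,90) must come forward. Before moving I'll check the clearance to the glass tube and the bucket behind, and the reach.

```bash
cat > h.py <<'E'
import numpy as np
from bench import manip
X=np.array([.9935,-.114,0]);Y=np.array([.114,.9935,0])
H={"L":np.array([514.,333.3,0]),"M":np.array([505.8,260.1,0]),"R":np.array([497.4,187.,0])}
R=np.column_stack([X,-Y,[0,0,-1]])
def P(k,dx,z): return H[k]+dx*X+np.array([0,0,z])
E
python3 - <<'E'
import numpy as np,cv2
from h import *
d=np.load("cap.npz")
def PM(n):
    K=np.array([[d[n+"_fx"],0,d[n+"_cx"]],[0,d[n+"_fy"],d[n+"_cy"]],[0,0,1]]);return K@d[n+"_camera_from_world"][:3]
def tri(s,t):
    q=cv2.triangulatePoints(PM("scene"),PM("top"),np.array(s,float)/1.5625,np.array(t,float)/1.5625);return np.round((q[:3]/q[3]).ravel())
print("tube end",tri((333,217),(284,215)),"tube right",tri((752,318),(736,201)),"bucket left rim",tri((453,265),(429,185)))
print("green discs",tri((140*1.5625+385/4.5*1.5625,195*1.5625+104/4.5*1.5625),((185+405/6)*1.5625,(215+70/6)*1.5625)),tri(((140+538/4.5)*1.5625,(195+168/4.5)*1.5625),((185+638/6)*1.5625,(215+90/6)*1.5625)))
s=manip.sense();print(np.round(s["ee_rot"],2).tolist())
for k,dx in(("L",-72),("L",0),("M",72),("M",0),("R",72),("R",0)):
  for z in(99,180):
    for sg in(1,-1):
        q=manip.inverse_kinematics(P(k,dx,z),R*np.array([sg,sg,1]));print(k,dx,z,sg,None if q is None else np.round(q))
E
```

```text
tube end [690. 382. 155.] tube right [ 686. -146.  160.] bucket left rim [736. 213.  99.]
green discs [525. 257. 102.] [516. 184. 102.]
[[-0.92, 0.4, -0.0], [0.4, 0.92, -0.0], [0.0, -0.0, -1.0]]
L -72 99 1 [  29.   22.  -11.   57.    0. -144.]
L -72 99 -1 [ 29.  22. -11.  57.   0.  36.]
L -72 180 1 [  29.   19.   -2.   69.    0. -144.]
L -72 180 -1 [29. 19. -2. 69.  0. 36.]
L 0 99 1 [  25.   27.   -3.   61.    0. -148.]
L 0 99 -1 [25. 27. -3. 61.  0. 32.]
L 0 180 1 [  25.   24.    7.   72.    0. -148.]
L 0 180 -1 [25. 24.  7. 72.  0. 32.]
M 72 99 1 [  16.   28.    0.   62.    0. -157.]
M 72 99 -1 [16. 28.  0. 62.  0. 23.]
M 72 180 1 [  16.   26.   10.   73.    0. -157.]
M 72 180 -1 [16. 26. 10. 73.  0. 23.]
M 0 99 1 [  19.   22.   -9.   58.    0. -154.]
M 0 99 -1 [19. 22. -9. 58.  0. 26.]
M 0 180 1 [  19.   20.   -0.   70.    0. -154.]
M 0 180 -1 [19. 20. -0. 70.  0. 26.]
R 72 99 1 [  10.   25.   -5.   60.    0. -164.]
R 72 99 -1 [10. 25. -5. 60.  0. 16.]
R 72 180 1 [  10.   23.    4.   71.    0. -164.]
R 72 180 -1 [10. 23.  4. 71.  0. 16.]
R 0 99 1 [  12.   19.  -15.   56.    0. -162.]
R 0 99 -1 [ 12.  19. -15.  56.   0.  18.]
R 0 180 1 [  12.   16.   -6.   68.    0. -162.]
R 0 180 -1 [12. 16. -6. 68.  0. 18.]
```

The tube (x≈690) and bucket are clear, and the triangulated discs match my frame. I'll flip all three tags, then look.

```bash
sed -i 's/^R=.*/R=np.column_stack([-X,Y,[0,0,-1]])/' h.py
python3 - <<'E'
from h import *
from bench import vision
import cv2
manip.grab(20)
for k,s in(("L",-1),("M",1),("R",1)):
    if k=="L": manip.move_to(P(k,s*72,185),R)
    else: manip.move_l(P(k,s*72,185),v=150)
    manip.move_l(P(k,s*72,99),v=120)
    hit=manip.move_l(P(k,-s*1,99),v=55,max_force=15)
    f=manip.sense()["force"]
    manip.move_l(P(k,s*25,99),v=100)
    manip.move_l(P(k,s*25,185),v=150)
    print(k,hit,np.round(f,1),np.round(manip.sense()["time"],1))
manip.move_l([340,200,230],v=200)
T=vision.capture("top");S=vision.capture("scene")
a=T["frame"][200:300,170:330,::-1];b=S["frame"][190:320,130:290,::-1]
f=lambda i:cv2.resize(i,(480,390),interpolation=cv2.INTER_CUBIC)
cv2.imwrite("pics/after.png",np.vstack([cv2.resize(a,(480,300)),cv2.resize(b,(360,292))[:, :].copy() if 0 else cv2.resize(b,(480,300))]))
print(manip.sense()["time"])
E
```

```text
L False [-0.1 -0.2 -0.8] 5.5
M False [ 0.3 -0.3  0.6] 9.9
R False [0.6 0.7 0.4] 14.2
15.3417
```

View pics/after.png

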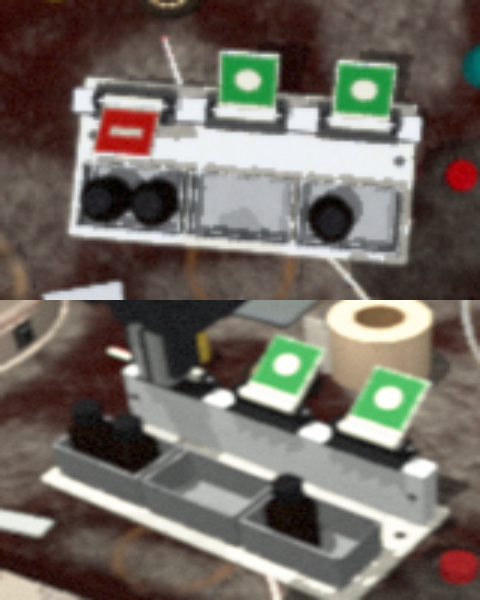

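The picture shows red still at (126,132) and green at (248,78) and (365,88), so nothing tipped. The fingers probably didn't get the tags past upright. I'll push the left tag again, further, and look while in contact.

Run:
```python
from h import *
from bench import vision
import cv2
manip.move_l(P("L",-72,185),v=200)
manip.move_l(P("L",-72,99),v=150)
def snap():
    return np.vstack([cv2.resize(vision.capture("top")["frame"][200:300,170:330,::-1],(480,300),interpolation=2),cv2.resize(vision.capture("scene")["frame"][175:285,110:260,::-1],(480,300),interpolation=2)])
manip.move_l(P("L",-1,99),v=60); s=manip.sense();print(s["tcp_pos"],s["width"],s["force"]);a=snap()
print(manip.move_l(P("L",12,99),v=40,max_force=15),manip.sense()["force"],manip.sense()["time"]);b=snap()
cv2.imwrite("pics/push.png",cv2.resize(np.hstack([a,b]),(800,500)))
```

```text
[512.67948485 333.47442669  99.05871798] 0.04040757136715798 [0.48582872 0.26799319 0.68953147]
False [0.04463063 0.45863432 0.37421015] 19.025
```

View pics/push.png

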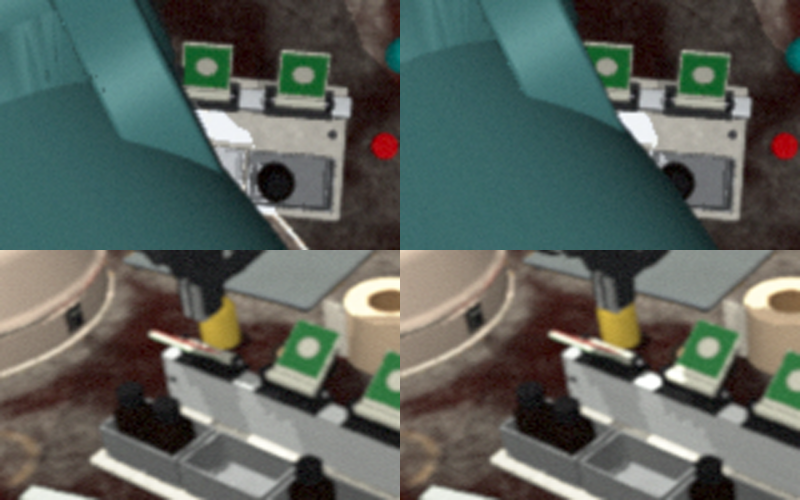

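In the scene view the fingertips (left panel ≈190,317) sit higher than the commanded TCP should project, and the tag is untouched. I'll check that with the projected TCP marked.

Run:
```python
from h import *
from bench import vision
import cv2
manip.move_l(P("L",-72,99),v=200)
S=vision.capture("scene");s=manip.sense();M=S["camera_from_world"]
i=cv2.resize(S["frame"][120:250,110:240,::-1],None,fx=4.5,fy=4.5,interpolation=cv2.INTER_CUBIC)
for dz in(0,15,30,73):
    c=M[:3,:3]@(s["tcp_pos"]+[0,0,dz])+M[:3,3];u=S["fx"]*c[0]/c[2]+S["cx"];v=S["fy"]*c[1]/c[2]+S["cy"]
    p=(int((u-110+.5)*4.5),int((v-120+.5)*4.5));cv2.drawMarker(i,p,(0,0,255),0,12,1);print(p)
cv2.imwrite("pics/tip.png",i);print(s["width"],s["tcp_pos"],np.round(s["ee_rot"],3).tolist(),s["time"])
```

```text
(230, 506)
(225, 477)
(219, 447)
(203, 356)
0.14710519813231718 [443.18963738 341.66261435  99.20978641] [[-0.993, 0.114, 0.001], [0.114, 0.993, 0.0], [-0.001, 0.0, -1.0]] 19.7417
```

View pics/tip.png

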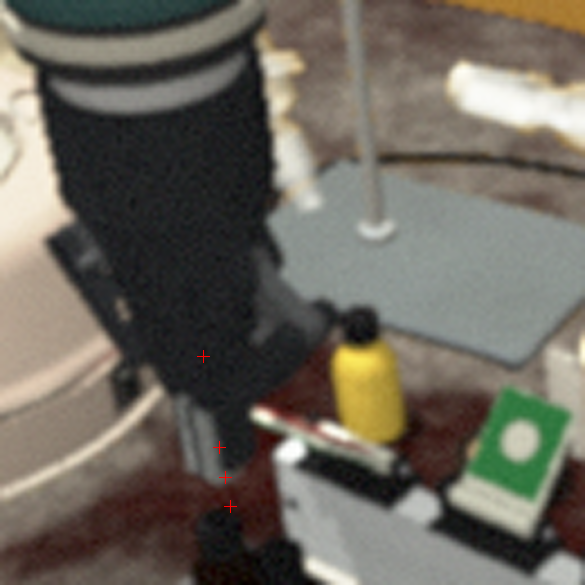

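The real fingertips (≈218,480) sit about 15 mm above the reported TCP, so they passed over the tags. I'll command 12 mm lower (z=87). That clears the caps and ears even if the reported TCP is right. Left tag first, with a force guard.

Run:
```python
from h import *
from bench import vision
import cv2
manip.move_l(P("L",-72,87),v=60,max_force=8)
print(manip.move_l(P("L",3,87),v=50,max_force=10),manip.sense()["tcp_pos"],manip.sense()["force"])
manip.move_l(P("L",-35,87),v=100);manip.move_l(P("L",-35,190),v=150)
manip.move_l([340,200,230],v=250)
T=vision.capture("top");S=vision.capture("scene");print(manip.sense()["time"])
cv2.imwrite("pics/after2.png",np.vstack([cv2.resize(T["frame"][200:300,170:330,::-1],(480,300)),cv2.resize(S["frame"][190:290,130:290,::-1],(480,300))]))
```

```text
False [516.76348624 333.00146559  87.0614183 ] [-0.72402822 -0.0718229  -0.06436353]
24.1583
```

View pics/after2.png

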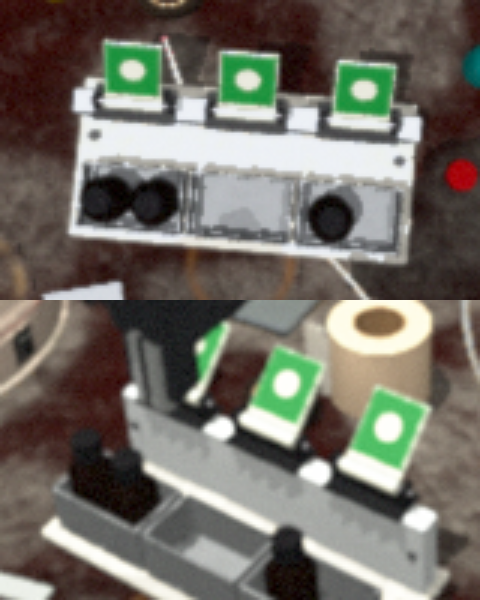

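The left tag now shows green (133,70) and the bottles haven't moved. I'll do the middle and right tags at the same height.

Run:
```python
from h import *
from bench import vision
import cv2
for k in "MR":
    manip.move_l(P(k,72,190),v=200)
    manip.move_l(P(k,72,87),v=120,max_force=8)
    print(k,manip.move_l(P(k,-3,87),v=50,max_force=10),np.round(manip.sense()["force"],1))
    manip.move_l(P(k,35,87),v=100);manip.move_l(P(k,35,190),v=150)
manip.move_l([340,200,230],v=200);manip.pause(0.5)
T=vision.capture("top");S=vision.capture("scene");print(manip.sense()["time"])
cv2.imwrite("pics/after3.png",np.vstack([cv2.resize(T["frame"][170:300,160:340,::-1],(480,347)),cv2.resize(S["frame"][190:290,130:290,::-1],(400,250),interpolation=2)[:, :]]) if 0 else np.vstack([cv2.resize(T["frame"][170:300,160:340,::-1],(480,347)),cv2.resize(S["frame"][180:320,130:290,::-1],(480,250))]))
```

```text
M False [ 0.1 -0.3  0.4]
R False [-0.1  0.7  0.1]
35.8833
```

View pics/after3.png

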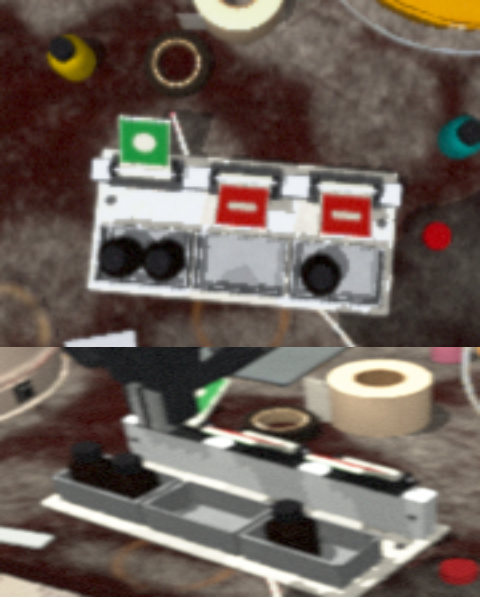

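The left tag is green (145,143), and the middle and right tags are red (242,205 and 346,213), all lying on their stops. Bottles, tape, cap and roll haven't moved, and the arm is clear.

```bash
python3 -c "
from bench import manip
print(manip.sign_off())"
```

```text
the job is handed in; nothing more can be done
None
```

The job is handed in with all three tags, which all started wrong, now matching their bins: left (two bottles) green, middle (empty) and right (one bottle) red, and in the final pictures the bottles and bystanders look unmoved.

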